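# Index the put-to-light carousel one hole

### The job

Index the packing carousel one hole towards the green lamp: press the red plunger cup down with the fingertips to free its locking pin, swing the turntable round with it (not by way of the amber lamp), and let the plunger spring fully up with its pin locked in the hole beside the green lamp. Leave the goods standing on the turntable, neither lifted nor knocked over, and leave the other things on the bench alone.

Things in the scene. Friction and masses are not known exactly. Their poses are not given: they have to be found in the camera images.
- plunger_cup (a point): Centre of the floor of the red plunger's shallow finger cup (moves with it). The cup is open upward: black rubber floor 44 mm across inside a rounded rim 10 mm high, 60 mm across outside. It stands on the blue turntable 100 mm from the turning axis; floor 88 mm above the bench when up, 71 mm when fully pressed.
- plunger (a joint): How far the plunger is pressed straight down, m: 0 fully up, 0.017 the bottom stop. A spring returns it: about 4 N to start, 8 N at the bottom. At a hole the pin holds the turntable (unless forced) until about 0.013 is pressed; 0.014 to 0.017 turns freely. If it is let up between holes the pin rubs under the ring at about 0.012 and pops up by itself when it comes under a hole.
- turntable (a joint): Angle of the blue turntable, rad, anticlockwise positive seen from above; 0 at the start, pin in its first hole. Six index holes, pi/3 apart, so the hole at the green lamp is at +pi/3 or -pi/3, whichever side the lamp is on. It turns with light friction (below 0.2 Nm) and stays where it is left; locked it has about 0.025 rad of play each way.
- turntable_centre (a point): On the vertical turning axis, at the top face of the blue round turntable (262 mm across, top face 63 mm above the bench). Around it lies a fixed grey index ring, 270 to 330 mm across, flush with it, with six holes about 17 mm long, on a grey base disc 390 mm across. Base place and heading vary.
- pin_tip (a point): Top of the red locking pin (10 mm across, rounded), 150 mm from the turning axis, straight outward of the cup; it is part of the plunger and goes down and round with it. When up in a hole it stands 4 mm above the ring's top face; the ring is 8 mm thick.
- carousel: The whole carousel (base, index ring, turntable, plunger). Origin at the centre of the underside of its base, on the turning axis; its x axis points to the hole the pin starts in.
- green_lamp: Green signal lamp on a black post, 24 mm across, fixed to the carousel's base 180 mm from the turning axis, just outside the hole to turn to. Origin at the post's foot, 14 mm above the bench; top 82 mm above the bench.
- amber_lamp: Amber (orange) lamp on a black post, same size, just outside the hole on the other side of the start: the wrong way.
- carton: Small brown carton 55 x 40 x 40 mm standing loose on the turntable; origin at the centre of its underside, z up.
- tape_roll: Brown tape roll 60 mm across, 24 mm high, lying flat loose on the turntable; origin at the centre of its underside.
- jar: White jar with black cap, 38 mm across, 48 mm high, standing loose on the turntable; origin at the centre of its underside.
- scanner: Hand barcode scanner, black and grey, about 170 x 50 x 36 mm, lying on the bench; bystander.
- mouse: Black computer mouse 100 x 60 x 24 mm on a black mat; bystander.
- parcel: Brown parcel 140 x 100 x 70 mm on the bench; bystander.
- marker_pen: Blue marker pen with white cap, 135 mm long, 18 mm thick, lying on the bench; bystander.
There are look-alikes about, which are no part of the job. What is shaped like the jar but blue or yellow is not meant. Of the things like the tape_roll, leave any that is blue; of the rest the smaller one is meant.

How it is judged:
On the way, in this order (a step that is already met when the one before it is completed fails the run):
1. the fingers press the plunger in, its pin clear of the first hole (contact force between the fingers and carousel above 1 N and value of joint plunger above 0.012 m and horizontal distance between pin_tip and green_lamp above 0.12 m), for 0.05 s.
2. the turntable stands at the green lamp's hole and the pin has sprung up into it (horizontal distance between pin_tip and green_lamp below 0.034 m and value of joint plunger below 0.004 m), for 0.2 s.
At the end, for the whole second after the job is handed in: Pin up in the hole at the green lamp (plunger within 4 mm of fully up, pin within 34 mm of the lamp's axis, 30 is exact), turntable at rest; the three goods upright (0.3 rad) on it (within 130 mm of its axis); the other things within 30 mm of where they were (all of step 2 and velocity of joint turntable between -0.03 and 0.03 rad/s and angle between each of carton, tape_roll, jar's own z axis and vertical below 0.3 rad and horizontal distance between each of carton, tape_roll, jar and turntable_centre below 0.13 m and distance of each of scanner, mouse, parcel, marker_pen from where it was at the start of the episode below 0.03 m); the robot touches nothing.
It fails at once if the turntable is swung round to the amber lamp's hole (horizontal distance between pin_tip and amber_lamp below 0.06 m).
It fails at once if goods are lifted off the turntable (height (world z) of any of carton, tape_roll, jar above 0.085 m).
It fails at once if goods are knocked over or fall off (not (angle between carton's own z axis and vertical below 0.3 rad) or not (horizontal distance between carton and turntable_centre below 0.13 m) or not (angle between tape_roll's own z axis and vertical below 0.3 rad) or not (horizontal distance between tape_roll and turntable_centre below 0.13 m) or not (angle between jar's own z axis and vertical below 0.3 rad) or not (horizontal distance between jar and turntable_centre below 0.13 m)).
It fails at once if other things on the bench are moved by more than 30 mm (not (distance of scanner from where it was at the start of the episode below 0.03 m) or not (distance of mouse from where it was at the start of the episode below 0.03 m) or not (distance of parcel from where it was at the start of the episode below 0.03 m) or not (distance of marker_pen from where it was at the start of the episode below 0.03 m)).
It also fails if it takes over 38 s, if anything falls off the work surface, if the arm or the gripper's body presses on something with over 40 N, if the wrist force passes 120 N, or if a joint passes its speed limit or range.

### The arm

A 7-joint arm with a two-finger parallel gripper is mounted at the origin on the work surface. World frame = base frame: x ahead of the robot, y to its left, z up, the work surface at z = 0. Lengths are in m, angles in rad, forces in N, time in s.
With the tool pointing down it reaches from about 0.4 to 0.925 m from the base axis. Payload 4.1 kg.
Tool frame: the origin (TCP) lies at the very end of the fingers, on their centre line; the grasp point (between the pads) lies manip.grasp_offset behind it (manip.grasp_offset is the distance from the TCP to the grasp point, in m); z points along the fingers, y is the line along which they close (so a half turn about z gives the same grasp; the last joint's range is limited). The gripper opens to 85 mm and grips with 20 to 120 N. Pads are 22 mm wide; open, the fingers measure 114 mm over their backs; the gripper's body (76 mm by 85 mm) begins 54 mm behind the grasp point. The pads swing forward as they close: fully open they stand 13 mm farther back than shut.
Start: joints at [-1.404, 0.398, 0.045, 1.537, -0.019, 1.207, -0.051], TCP at [0.171, 0.627, 0.231] pointing down, gripper open.
Joint ranges: [-2.82, 2.82], [-0.49, 2.23], [-1.37, 1.46], [0, 2.46], [-1.36, 4.5], [0.23, 2], [-2.94, 2.94]. Speed limits (rad/s): [2.57, 2.57, 3.14, 3.14, 3.14, 3.14, 3.14].

### API

Orientations are given as [roll, pitch, yaw] about the fixed x, y, z axes, in that order (R = Rz(yaw) Ry(pitch) Rx(roll)).
In Python, from workcell import manip gives the robot as it stands. The module is installed in compiled form; this text tells all that it offers.
- The arm moves only by the shell command python3 -m crank 'ROWS' [FORCE]. ROWS is JSON, a list of rows, each an object with "travel": the shift along the world's x, y, z in cm, a list of three; "delta_rot": the turn, a rotation vector about the world's x, y, z in rad, a list of three; "grip": the finger opening in cm, from 0 to 8.54. In form: [{"travel": [x, y, z], "delta_rot": [wx, wy, wz], "grip": grip}, ...]. A call has 1 to 10 rows; each row is the pose to reach, as a shift and turn from the pose commanded when the call began; what a row does not reach only later rows make up. A row lasts 1/8 s, in which the tool goes at most 62.5 mm and 10.7 degrees, less where a joint would pass 70% of its speed; a pose out of reach is approached as far as the arm can. A call with a gripper value outside its range is refused whole. The fingers move at their own pace and stop on an object; FORCE is the grip in N (left out, the last holds). Time passes only in rows, so rows that repeat a pose let the fingers close. It gives the time, the measured TCP pose, the force, the opening and the grip force at its end, in the units of the state.
- manip.state(): the state, without advancing time (a new reading comes with each control period).
- manip.camera(name): name is "scene" or "side" or "wrist"; returns the picture (400x640x3 uint8, blue, green, red); there is no depth.
- manip.camera_info(name): a dict with "fx", "fy", "cx", "cy" (pixels), "R" (3x3) and "t" (3): a world point X has camera coordinates R X + t; the wrist camera has in their place "tool_from_camera" (4x4, takes a point from camera to tool coordinates, whose origin is the TCP and whose axes are the flange's). Camera axes: x right, y down, z forward; pixel columns grow to the right and rows downward; lengths in m; the calibration is good to about 2 mm. A picture is of the moment at which its call begins: read the wrist's pose just before it. camera_info takes no time and is no camera call.
- manip.job_done(): hands the job in; it is judged then, once.
Trained networks look in the newest picture that a camera, given by its name, has taken for a name from the list of things; names that differ only in an ending like _2 or _b are one class to them, and where a whole thing is asked for, a point or a joint stands for the part that bears it (a point fixed in the world has none). Each returns a list of dicts, best first, with "confidence" (0 to 1); they miss things now and then, are a little off and sometimes report something else, mostly with a low value. They report only what shows in the picture. A call takes as long as a camera call. They do not tell look-alikes from the thing itself.
- manip.search_frame(query, camera): "at" ([x, y, z] in m, in the coordinates of the camera as it stood for that picture, good to about 4 mm: the middle of the surface that is visible of it).
The state is a dict: "clock": time; "joints": joint angles; "qd": joint speeds; "tau": joint torques, N m; "position": TCP position; "orientation": TCP orientation; "contact_force": force on the tool from outside, world axes, zero at the start; "moment": the same for the moment, N m; "grip_width": finger opening in m; "gripper_force": force on a finger pad.
Only numpy, scipy, OpenCV 4.12 (cv2) and the standard library are available. Lean on these libraries where they do the work, as an engineer would, in place of code of your own. Each camera call takes 0.05 s, during which the arm holds its last target. There are 200 camera calls.

## Working session

There is one attempt and no reset: what is moved stays moved. The work goes in short steps, Python scripts to look and compute and a shell command to move; the robot and the scene stay as the last step left them, time stands still between calls to the robot, and variables do not carry over. Pictures are saved under pics/ and viewed, at most 10 in all, crops included, and the job is handed in when it is done.

```bash
mkdir -p pics
cat > h.py <<'E'
import numpy as np, cv2
from workcell import manip
from scipy.spatial.transform import Rotation as Ro
def w(cam,p):
    i=manip.camera_info(cam)
    return np.array(i["R"]).T@(np.array(p)-np.array(i["t"]))
def proj(cam,X):
    i=manip.camera_info(cam); c=np.array(i["R"])@np.array(X)+np.array(i["t"])
    return [i["fx"]*c[0]/c[2]+i["cx"], i["fy"]*c[1]/c[2]+i["cy"]]
def back(cam,u,v,z):
    i=manip.camera_info(cam);R=np.array(i["R"]);o=-R.T@np.array(i["t"])
    d=R.T@np.array([(u-i["cx"])/i["fx"],(v-i["cy"])/i["fy"],1]); return o+d*(z-o[2])/d[2]
E
python3 - <<'E'
from h import *
for c in("scene","side"):
    im=manip.camera(c); cv2.imwrite(f"pics/{c}.png",im)
    for q in("plunger_cup","pin_tip","green_lamp","amber_lamp","carousel","jar","tape_roll","carton"):
        for r in manip.search_frame(q,c)[:3]: print(c,q,round(r["confidence"],2),w(c,r["at"]).round(3),np.round(proj(c,w(c,r["at"]))))
s=manip.state();print(s["position"],s["orientation"],s["contact_force"],s["grip_width"],s["clock"])
E
```

```text
scene plunger_cup 0.64 [0.559 0.09  0.092] [351. 187.]
scene pin_tip 0.65 [0.564 0.089 0.091] [351. 188.]
scene green_lamp 0.61 [0.408 0.095 0.08 ] [333. 166.]
scene green_lamp 0.42 [0.561 0.09  0.09 ] [351. 188.]
scene amber_lamp 0.56 [0.718 0.057 0.061] [363. 230.]
scene carousel 0.85 [ 0.611 -0.03   0.063] [319. 214.]
scene carousel 0.54 [0.575 0.005 0.064] [326. 204.]
scene jar 0.71 [ 0.641 -0.054  0.097] [315. 212.]
scene jar 0.66 [ 0.692 -0.305  0.038] [229. 265.]
scene jar 0.62 [ 0.834 -0.073  0.043] [334. 277.]
scene tape_roll 0.76 [ 0.476 -0.023  0.082] [306. 183.]
scene tape_roll 0.6 [ 0.501 -0.308  0.025] [218. 224.]
scene tape_roll 0.54 [0.34  0.279 0.021] [373. 161.]
scene carton 0.92 [ 0.546 -0.087  0.095] [293. 196.]
scene carton 0.22 [0.565 0.085 0.089] [350. 189.]
side plunger_cup 0.72 [0.554 0.094 0.088] [305. 229.]
side pin_tip 0.71 [0.558 0.094 0.088] [304. 229.]
side green_lamp 0.74 [0.403 0.109 0.057] [361. 250.]
side amber_lamp 0.64 [0.707 0.063 0.057] [254. 224.]
side carousel 0.65 [0.533 0.073 0.061] [315. 234.]
side jar 0.74 [ 0.817 -0.055  0.029] [233. 204.]
side jar 0.49 [ 0.614 -0.035  0.093] [295. 198.]
side tape_roll 0.91 [ 0.484 -0.29   0.026] [350. 179.]
side tape_roll 0.89 [ 0.464 -0.011  0.08 ] [345. 213.]
side tape_roll 0.77 [0.322 0.291 0.024] [386. 319.]
[0.17071961 0.62720656 0.23136204] [3.14146110e+00 1.87950992e-05 2.87588987e+00] [0.59936172 0.4767909  0.29081359] 0.0853957538565023 0.9
```

View pics/scene.png

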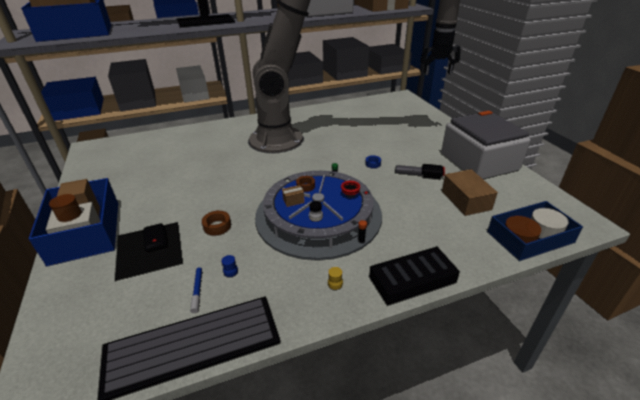

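View pics/side.png

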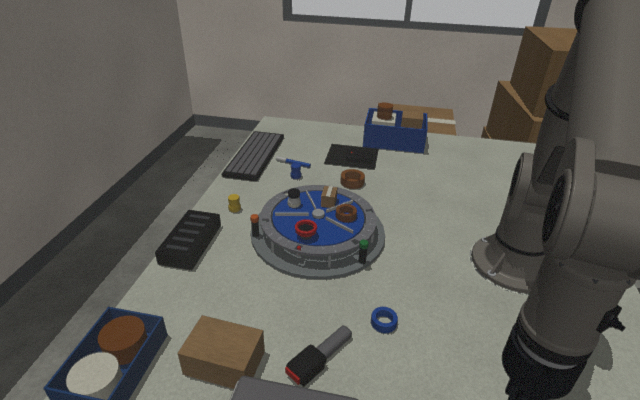

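Candidates for the red cup:
- Cup: scene (351,187), side (305,229).
- Brown tape roll on the table: scene (306,183).
- Brown roll on the bench: scene (216,223).
- Blue ring: scene (373,161).
- Scanner's red trigger: side (293,378).

The only red ring on the blue turntable is the one at scene (351,187). The lamps are green at scene (335,167) and amber at (362,231). They are 0.31 m apart, as they should be, which puts the centre at about (0.546,-0.008), so the swing is +60° (anticlockwise). I'll move near it and check up close.

```bash
python3 -m crank '[{"travel":[3.5,-4.8,0],"delta_rot":[0,0,0],"grip":0},{"travel":[7,-9.6,0],"delta_rot":[0,0,0],"grip":0},{"travel":[10.5,-14.4,0],"delta_rot":[0,0,0],"grip":0},{"travel":[14,-19.2,0],"delta_rot":[0,0,0],"grip":0},{"travel":[17.5,-24,0],"delta_rot":[0,0,0],"grip":0},{"travel":[21,-28.8,0],"delta_rot":[0,0,0],"grip":0},{"travel":[24.5,-33.6,0],"delta_rot":[0,0,0],"grip":0},{"travel":[28,-38.4,0],"delta_rot":[0,0,0],"grip":0},{"travel":[31.5,-43.2,0],"delta_rot":[0,0,0],"grip":0},{"travel":[35,-48,0],"delta_rot":[0,0,0],"grip":0}]' 30
python3 -m crank '[{"travel":[0,0,0],"delta_rot":[0,0,0],"grip":0},{"travel":[0,0,0],"delta_rot":[0,0,0],"grip":0}]'
cat >> h.py <<'E'
def wrist():
    s=manip.state();T=np.eye(4);T[:3,:3]=Ro.from_euler("xyz",s["orientation"]).as_matrix();T[:3,3]=s["position"]
    i=manip.camera_info("wrist");return T@np.array(i["tool_from_camera"]),i
def ww(T,p): return (T@np.r_[p,1])[:3]
E
python3 - <<'E'
from h import *
T,i=wrist();im=manip.camera("wrist");cv2.imwrite("pics/w1.png",im)
np.save("T1.npy",T);print(T.round(3))
for q in("plunger_cup","green_lamp","amber_lamp","jar","carton","tape_roll"):
    for r in manip.search_frame(q,"wrist")[:2]:
        a=np.array(r["at"]);print(q,round(r["confidence"],2),ww(T,a).round(3),(a[:2]/a[2]*[i["fx"],i["fy"]]+[i["cx"],i["cy"]]).round())
E
```

```text
clock: 2.15
position: [0.5218, 0.1458, 0.2318]
orientation: [3.14, 0.001, 2.876]
contact_force: [-0.2, 0.8, 0.3]
grip_width: -0.0002
gripper_force: 0.0
clock: 2.4
position: [0.5204, 0.1477, 0.2313]
orientation: [3.141, -0.001, 2.876]
contact_force: [-0.2, 1.0, 0.3]
grip_width: -0.0005
gripper_force: 0.0
[[ 0.262  0.916  0.303  0.442]
 [ 0.965 -0.249 -0.081  0.168]
 [ 0.001  0.314 -0.949  0.374]
 [ 0.     0.     0.     1.   ]]
plunger_cup 0.7 [0.555 0.092 0.09 ] [275. 237.]
plunger_cup 0.43 [ 0.519 -0.068  0.101] [ 81. 250.]
green_lamp 0.92 [0.404 0.101 0.075] [229.  55.]
jar 0.84 [ 0.673 -0.283  0.023] [ 23. 371.]
jar 0.8 [ 0.613 -0.044  0.096] [155. 329.]
carton 0.79 [ 0.517 -0.069  0.104] [ 75. 251.]
carton 0.57 [0.562 0.089 0.09 ] [274. 245.]
tape_roll 0.97 [ 0.463 -0.027  0.086] [106. 172.]
tape_roll 0.48 [ 0.614 -0.042  0.099] [156. 331.]
```

View pics/w1.png

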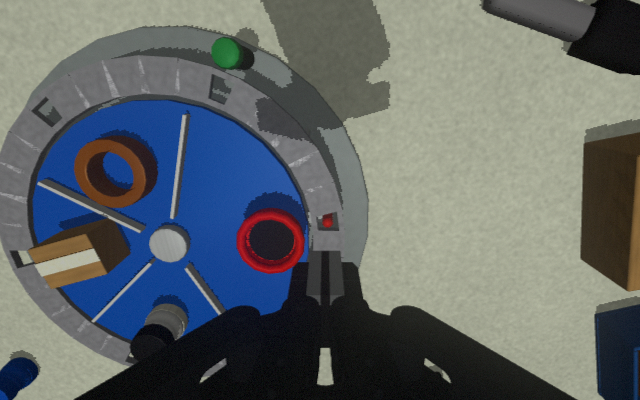

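The picture shows the red cup with its black floor at (271,240), its pin at (327,222), the green lamp at (227,53) with its hole at (219,88), and the hub at (168,242). The choice is confirmed. Next I'll compute exact positions.

Run:
```python
from h import *
T=np.load("T1.npy");i=manip.camera_info("wrist");im=cv2.imread("pics/w1.png").astype(int)
def b(u,v,z):
    d=T[:3,:3]@np.array([(u-i["cx"])/i["fx"],(v-i["cy"])/i["fy"],1]);o=T[:3,3];return o+d*(z-o[2])/d[2]
m=((im[...,2]>110)&(im[...,1]<80)&(im[...,0]<90)).astype(np.uint8)
m[:, 312:]=0
c=max(cv2.findContours(m,0,1)[0],key=cv2.contourArea)
e=cv2.fitEllipse(cv2.convexHull(c));print(e)
cup=b(*e[0],0.094);pin=b(327,222,.067);hub=b(168,242,.066);hole=b(219,88,.063);lamp=b(226,48,.082)
for n in("cup","pin","hub","hole","lamp"):print(n,eval(n).round(4))
for p in(cup,pin,hole,lamp):
    d=(p-hub)[:2];print(np.hypot(*d).round(4),np.degrees(np.arctan2(d[1],d[0])).round(1))
```

```text
((269.756591796875, 242.1969451904297), (60.850852966308594, 67.76077270507812), 102.09500885009766)
cup [0.5573 0.0878 0.094 ]
pin [0.5627 0.1378 0.067 ]
hub [ 0.5431 -0.0137  0.066 ]
hole [0.424  0.0817 0.063 ]
lamp [0.3992 0.1024 0.082 ]
0.1025 82.1
0.1528 82.6
0.1526 141.3
0.1849 141.1
```

```bash
python3 -m crank '[{"travel":[1.9,-2.9,0],"delta_rot":[0,0,0],"grip":0},{"travel":[3.65,-5.8,-3],"delta_rot":[0,0,0],"grip":0},{"travel":[3.65,-5.8,-8],"delta_rot":[0,0,0],"grip":0},{"travel":[3.65,-5.8,-12],"delta_rot":[0,0,0],"grip":0},{"travel":[3.65,-5.8,-12],"delta_rot":[0,0,0],"grip":0}]' 30
python3 - <<'E'
from h import *
im=manip.camera("wrist")
a=cv2.resize(im[120:400,200:480],None,fx=1.4,fy=1.4)
s=manip.camera("side");b=cv2.resize(s[180:280,240:380],(400,286));b=cv2.copyMakeBorder(b,0,a.shape[0]-286,0,0,0)
cv2.imwrite("pics/w2.png",np.hstack([a,b]))
E
```

```text
clock: 3.38
position: [0.5544, 0.0892, 0.1086]
orientation: [-3.138, -0.006, 2.876]
contact_force: [-0.3, 0.1, 1.0]
grip_width: -0.0001
gripper_force: 0.0
```

View pics/w2.png

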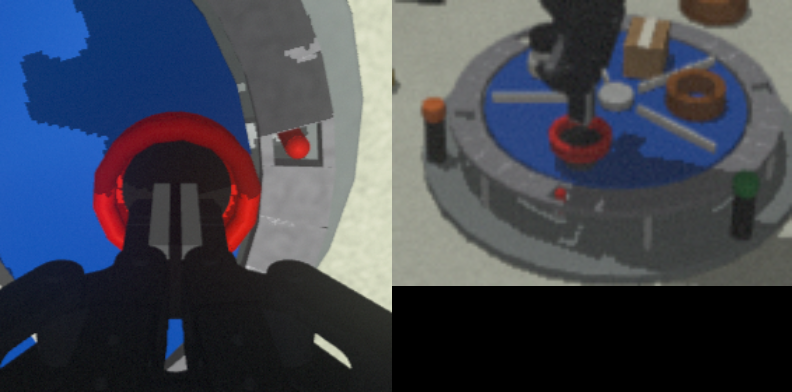

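The fingertips, at crop (175,185), stand centred over the black cup floor. The pin is in its hole at (298,147). Pressing down now.

```bash
python3 -m crank '[{"travel":[0,0,-1.2],"delta_rot":[0,0,0],"grip":0},{"travel":[0,0,-2.2],"delta_rot":[0,0,0],"grip":0},{"travel":[0,0,-3],"delta_rot":[0,0,0],"grip":0},{"travel":[0,0,-3.6],"delta_rot":[0,0,0],"grip":0},{"travel":[0,0,-4.0],"delta_rot":[0,0,0],"grip":0},{"travel":[0,0,-4.2],"delta_rot":[0,0,0],"grip":0},{"travel":[0,0,-4.2],"delta_rot":[0,0,0],"grip":0},{"travel":[0,0,-4.2],"delta_rot":[0,0,0],"grip":0}]' 30
```

```text
clock: 4.47
position: [0.5593, 0.0893, 0.0711]
orientation: [3.139, 0.004, 2.875]
contact_force: [-0.6, -0.3, 9.9]
grip_width: 0.0003
gripper_force: 4.9
```

```bash
python3 -m crank '[{"travel":[-0.52,0.06,-0.2],"delta_rot":[0,0,0.052],"grip":0},{"travel":[-1.04,0.08,-0.2],"delta_rot":[0,0,0.105],"grip":0},{"travel":[-1.57,0.08,-0.2],"delta_rot":[0,0,0.157],"grip":0},{"travel":[-2.09,0.06,-0.2],"delta_rot":[0,0,0.209],"grip":0},{"travel":[-2.61,0,-0.2],"delta_rot":[0,0,0.262],"grip":0},{"travel":[-3.13,-0.08,-0.2],"delta_rot":[0,0,0.314],"grip":0},{"travel":[-3.64,-0.19,-0.2],"delta_rot":[0,0,0.367],"grip":0},{"travel":[-4.15,-0.32,-0.2],"delta_rot":[0,0,0.419],"grip":0},{"travel":[-4.65,-0.48,-0.2],"delta_rot":[0,0,0.471],"grip":0},{"travel":[-5.14,-0.67,-0.2],"delta_rot":[0,0,0.524],"grip":0}]' 30
python3 - <<'E'
from h import *
s=manip.state();print(s["position"],s["joints"])
im=manip.camera("wrist");a=cv2.resize(im[0:400,80:480],(500,500));cv2.imwrite("pics/w3.png",a)
E
```

```text
clock: 5.72
position: [0.5103, 0.0847, 0.071]
orientation: [3.14, 0.01, -2.882]
contact_force: [-0.7, 1.6, 18.7]
grip_width: -0.0001
gripper_force: 9.5
[0.51031151 0.08474114 0.07104621] [-0.46632761  0.35752987  0.26414243  2.02295929 -0.13541689  0.76712968
  1.70949338]
```

View pics/w3.png

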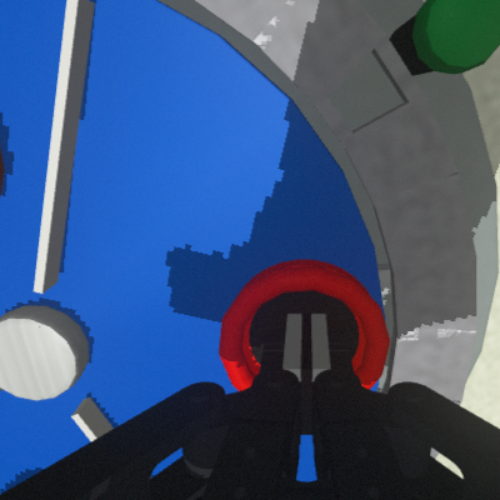

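The cup carries the turntable at about the halfway point; the fingers sit in the cup at (305,340), and the green-lamp hole is ahead at (385,90). I'll continue the remaining 30°.

```bash
python3 -m crank '[{"travel":[-0.48,-0.21,0],"delta_rot":[0,0,0.052],"grip":0},{"travel":[-0.94,-0.45,0],"delta_rot":[0,0,0.105],"grip":0},{"travel":[-1.40,-0.71,0],"delta_rot":[0,0,0.157],"grip":0},{"travel":[-1.84,-1.0,0],"delta_rot":[0,0,0.209],"grip":0},{"travel":[-2.26,-1.3,0],"delta_rot":[0,0,0.262],"grip":0},{"travel":[-2.67,-1.63,0],"delta_rot":[0,0,0.314],"grip":0},{"travel":[-3.06,-1.98,0],"delta_rot":[0,0,0.367],"grip":0},{"travel":[-3.43,-2.35,0],"delta_rot":[0,0,0.419],"grip":0},{"travel":[-3.78,-2.74,0],"delta_rot":[0,0,0.471],"grip":0},{"travel":[-4.11,-3.15,0],"delta_rot":[0,0,0.524],"grip":0}]' 30
python3 -m crank '[{"travel":[0,0,0],"delta_rot":[0,0,0],"grip":0},{"travel":[0,0,0],"delta_rot":[0,0,0],"grip":0}]'
python3 - <<'E'
from h import *
T,i=wrist();np.save("T2.npy",T);im=manip.camera("wrist");cv2.imwrite("w4.png",im);a=cv2.resize(im[0:400,80:480],(500,500));cv2.imwrite("pics/w4.png",a)
E
```

```text
clock: 7.02
position: [0.467, 0.0547, 0.0709]
orientation: [3.14, 0.007, -2.357]
contact_force: [-6.8, 6.0, 27.3]
grip_width: 0.0001
gripper_force: 14.0
clock: 7.28
position: [0.4666, 0.0543, 0.071]
orientation: [3.14, 0.006, -2.358]
contact_force: [-6.8, 5.2, 29.7]
grip_width: -0.0001
gripper_force: 14.5
```

View pics/w4.png

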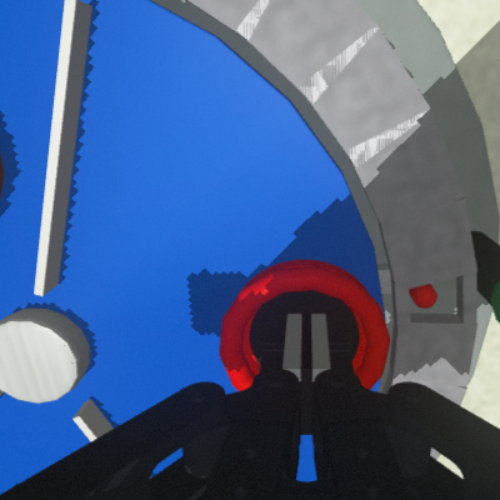

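The pin is visible at (423,296) inside the green hole, whose edges are at x=463 and y=320, beside the lamp. The tangential load is about zero. I'll ease the plunger up inside the cup and feel whether it follows, which would mean the pin has entered.

```bash
python3 -m crank '[{"travel":[-0.24,0.18,0.3],"delta_rot":[0,0,0],"grip":0},{"travel":[-0.24,0.18,0.7],"delta_rot":[0,0,0],"grip":0},{"travel":[-0.24,0.18,1.1],"delta_rot":[0,0,0],"grip":0},{"travel":[-0.24,0.18,1.4],"delta_rot":[0,0,0],"grip":0},{"travel":[-0.24,0.18,1.4],"delta_rot":[0,0,0],"grip":0},{"travel":[-0.24,0.18,1.4],"delta_rot":[0,0,0],"grip":0}]'
```

```text
clock: 8.07
position: [0.4652, 0.0528, 0.0826]
orientation: [-3.138, 0.005, -2.36]
contact_force: [2.4, -1.0, 4.5]
grip_width: 0.0002
gripper_force: 2.5
```

The cup follows the fingers at 0.0826 m with about 4.5 N, so the pin is in the hole. I'll lift straight out.

```bash
python3 -m crank '[{"travel":[0,0,0.5],"delta_rot":[0,0,0],"grip":0},{"travel":[0,0,1.2],"delta_rot":[0,0,0],"grip":0},{"travel":[0,0,3],"delta_rot":[0,0,0],"grip":0},{"travel":[0,0,6],"delta_rot":[0,0,0],"grip":0},{"travel":[0,0,10],"delta_rot":[0,0,0],"grip":0},{"travel":[0,0,14],"delta_rot":[0,0,0],"grip":0},{"travel":[0,0,14],"delta_rot":[0,0,0],"grip":0},{"travel":[0,0,14],"delta_rot":[0,0,0],"grip":0},{"travel":[0,0,14],"delta_rot":[0,0,0],"grip":0}]'
python3 - <<'E'
from h import *
im=manip.camera("wrist");s=manip.camera("side")
b=cv2.resize(s[170:290,230:400],(400,282));b=cv2.copyMakeBorder(b,0,0,0,0,0)
a=cv2.resize(im,(640,400))[:, :400]
cv2.imwrite("pics/w5.png",np.hstack([a,cv2.copyMakeBorder(b,0,118,0,0,0)]))
E
```

```text
clock: 9.2
position: [0.4609, 0.0527, 0.2198]
orientation: [3.139, -0.003, -2.359]
contact_force: [-0.4, 0.2, -0.6]
grip_width: 0.0001
gripper_force: 0.0
```

View pics/w5.png

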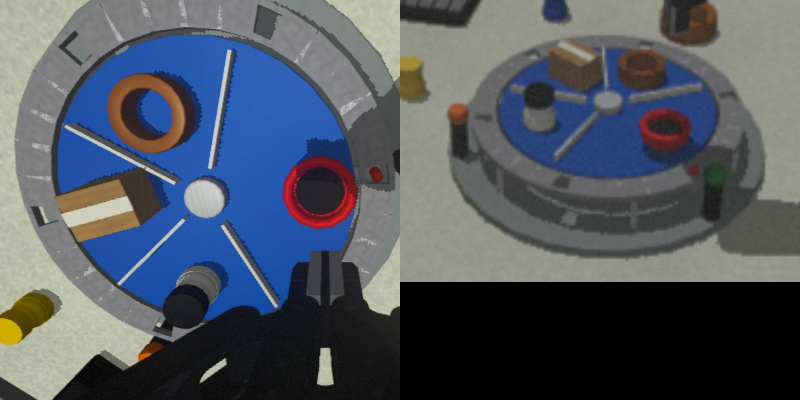

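The pin stands up in the hole by the green lamp at (376,174), also visible at (694,170) in the side view. All three goods are upright on the table and the arm is clear.

```bash
python3 -c "
from workcell import manip
print(manip.job_done())"
```

```text
the job is handed in; nothing more can be done
None
```

I turned the carousel one hole to the green lamp; the last pictures show the pin up in that hole, the three goods standing and the arm clear, and I've handed the job in (no verdict was returned).

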